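# Stand an angle bracket on its short leg and lock it at the fence

## Robot

A 6-joint arm with a two-finger parallel gripper is mounted at the origin on a cart in front of the work surface, level with it; the furniture and walls round the work are solid. World frame = base frame: x ahead of the robot, y to its left, z up, the work surface at z = 0. Lengths are in m, angles in rad, forces in N, time in s.
With the tool pointing down it reaches from about 0.375 to 0.9 m from the base axis. Payload 3.1 kg.
Tool frame: the origin (TCP) lies on the centre line of the jaws, within the pads' length; the fingertips stand robot.tip_reach ahead of it and the grasp point (between the pads) lies 8 mm behind it (robot.tip_reach is the distance from the TCP to the fingertips, in m); z points along the fingers, y is the line along which they close (so a half turn about z gives the same grasp; the last joint's range is limited). The gripper opens to 87 mm and grips with 3 to 60 N. Pads are 19 mm wide; open, the fingers measure 117 mm over their backs; the gripper's body (75 mm by 190 mm) begins 51 mm behind the grasp point.
Start: joints at [1.067, 0.527, 1.433, -0, 1.181, -0.178], TCP at [0.2, 0.592, 0.234] pointing down, gripper open.
Joint ranges: [-3.08, 3.08], [-0.75, 2.2], [0.22, 2.44], [-1.43, 4.57], [0, 2.65], [-2.85, 2.85]. Speed limits (rad/s): [2.79, 2.79, 3.14, 3.14, 3.14, 3.14].

## Interface

Orientations are given as a unit quaternion [x, y, z, w].
In Python, from rig import robot gives the robot as it stands.
- The arm moves only by the tool jog_arm, never from a script. Its argument "motion" is one flat list of numbers, 7 for each row, row after row: the shift along the tool's x, y, z scaled (see below), then the turn, a rotation vector about the tool's x, y, z scaled (see below), then the gripper's target within -1 to 1 (shut at 1, half-way at 0, fully open at -1). In form: [x, y, z, rx, ry, rz, hand, x, y, z, rx, ry, rz, hand, ...]. A call has 1 to 12 rows; each row shifts and turns the commanded pose from where the row before left it, along the tool's axes as they then stand; what a row does not reach is not made up. The controller multiplies each number of a shift by 4 cm and each number of a turn by 4 degrees. A row lasts 1/8 s, in which the tool goes at most 62.5 mm and 10.7 degrees, less where a joint would pass 70% of its speed; a pose out of reach is approached as far as the arm can. A call with a number of a shift or a turn outside -1 to 1 is refused whole. A call with a gripper value outside its range is refused whole. The fingers move at their own pace and stop on an object; "grip_force" is the grip in N (left out, the last holds). Time passes only in rows, so rows that do not move let the fingers close. It gives the time, the measured TCP pose, the force, the opening and the grip force at its end, in the units of the state.
- robot.get_obs(): the state, without advancing time (a new reading comes with each control period).
- robot.camera(name): name is "scene" or "top"; returns the picture (420x560x3 uint8, blue, green, red); there is no depth.
- robot.calibration(name): a dict with "fx", "fy", "cx", "cy" (pixels), "dist_coeffs" ([k1, k2, p1, p2, k3] as OpenCV has them; the pictures are not rectified), "R" (3x3) and "t" (3): a world point X has camera coordinates R X + t. Camera axes: x right, y down, z forward; pixel columns grow to the right and rows downward; lengths in m; the calibration is good to about 2 mm. A picture is of the moment at which its call begins. calibration takes no time and is no camera call.
- robot.hand_in(): hands the job in; it is judged then, once.
The state is a dict: "time": time; "q": joint angles; "joint_velocities": joint speeds; "joint_torque": joint torques, N m; "position": TCP position; "tool_rot": TCP orientation; "ft_force": force on the tool from outside, world axes, zero at the start; "moment": the same for the moment, N m; "grip_width": finger opening in m; "grip_force": force on a finger pad.
Only numpy, scipy, OpenCV 4.12 (cv2) and the standard library are available. Lean on these libraries where they do the work, as an engineer would, in place of code of your own. Each camera call takes 0.05 s, during which the arm holds its last target. There are 200 camera calls.

## Task

The aluminium angle bracket lies on its long leg: tip it about its corner edge, keeping that edge down on the worktop, until it stands on its short leg, and let it down gently, never letting it fall. Then slide it along the worktop into the gap between the fence's two lugs until its upright back is flush against the fence, and after that swing the hold-down arm fully closed over its foot. Leave the other things on the worktop where they are.

Things in the scene. Friction and masses are not known exactly. Their poses are not given: they have to be found in the camera images.
- bracket_corner (a point): Loose aluminium angle bracket, 0.34 to 0.55 kg: two 6 mm plates, both 100 mm wide, at a right angle; long leg 95 mm, short leg 65 mm. Point: middle of the outer corner edge where the legs' outer faces meet (height 0). Bracket axes: x along the edge, y along the long leg, z along the short leg. Start: long leg flat, short leg up (z up). Standing on the short leg: y up, z out along the foot.
- bracket_grip (a point): Same bracket and axes: a 12 mm thick web (thickness along x) braces its inside corner midway along the edge: triangular, reaching about 50 mm out along each leg's inside, with 44 mm of free plate on each side. Point: in the web, 28.5 mm from both legs' outer faces, on the line halving the right angle; the web goes 7 mm further out on that line to its sloping edge and 32 mm in to the inner corner.
- nest (a point): Fixed steel fence. Point: middle of its flat front face at worktop level; x along the face, y into the fence, z up. 40 mm high, 14 mm thick, from x = -76 to 108 mm, bolted flange behind to y = 44. Two lugs 16 mm wide, 18 mm high stand 25 mm out of the face; the gap between them, x = -60 to 60, takes the 100 mm wide bracket. Beyond the +x lug a 6 mm plate (x 76 to 108, y -60 to 0) carries the pivot.
- hold_down (a joint): Hold-down arm's angle (rad): 0 fully open, 2.40 closed at its stop: parallel to the fence, 40 mm before its face, pointing to nest -x. Grows clockwise seen from above, via nest -y. Friction 0.03 N m, stays where left. Dark bar 14 mm wide, 69 mm long from the pivot, 10 to 18 mm above the worktop; closed, it reaches over the 6 mm thick foot without touching it, to nest x = 21 mm.
- knob (a point): Upright round black handle on the hold-down arm: 16 mm diameter, from 18 to 52 mm above the worktop, 50 mm from the pivot. This point is on its axis, 38 mm above the worktop.
- pivot (a point): Point on the hold-down arm's upright pivot axis, 38 mm above the worktop, at nest x = 90, y = -40 mm; the pivot's cap ends 25 mm above the worktop.
- battery: Bystander: loose block battery, 26x50x17 mm; origin at the centre of its underside.
- trimmer_tool: Bystander: loose yellow trimmer screwdriver, 8x73x8 mm; origin at the centre of its underside.
- pen: Bystander: loose ballpoint pen, 10x136x11 mm; origin at the centre of its underside.
- solder_spool: Bystander: loose solder spool, 44x44x36 mm; origin at the centre of its underside.
- mouse: Bystander: loose computer mouse, 108x72x42 mm; origin at the centre of its underside.
- usb_dongle: Bystander: loose white USB dongle, 17x46x10 mm; origin at the centre of its underside.
- croc_clip: Bystander: loose crocodile clip, 12x54x12 mm; origin at the centre of its underside.
There are look-alikes about, which are no part of the job. Of the things shaped like the part that bears bracket_corner, the aluminium one is meant.

How it is judged:
On the way, in this order (a step that is already met when the one before it is completed fails the run):
1. the bracket stands on its short leg on the worktop, long leg upright (angle between bracket_corner's own y axis and vertical below 0.12 rad and height (world z) of bracket_corner below 0.012 m), for 0.2 s.
2. the standing bracket is flush against the fence between the lugs (angle between bracket_corner's own y axis and vertical below 0.06 rad and height (world z) of bracket_corner below 0.008 m and y of bracket_corner in the frame of nest between -0.005 and 0.005 m and x of bracket_corner in the frame of nest between -0.014 and 0.014 m and angle between the x axis of bracket_corner and the x axis of nest, either way round below 0.06 rad), for 0.2 s.
3. the hold-down arm is swung closed over the bracket's foot (all of step 2 and value of joint hold_down above 2.2 rad), for 0.2 s.
At the end, for the whole second after the job is handed in: At rest on its short leg (long leg upright within 0.06 rad, corner edge within 8 mm of the worktop), back within 5 mm of the fence face and parallel within 0.06 rad, middle within 14 mm of the middle of the gap between the lugs; hold-down joint over 2.2 rad (all of step 3 and linear speed of bracket below 0.02 m/s and angular speed of bracket below 0.1 rad/s); the robot touches nothing.
It fails at once if the bracket falls or is flung over (turns faster than 4 rad/s) (angular speed of bracket above 4 rad/s).
It fails at once if the bracket's corner edge is lifted more than 25 mm off the worktop (height (world z) of bracket_corner above 0.025 m).
It fails at once if a bystander is moved more than 30 mm (distance of any of battery, trimmer_tool, pen, solder_spool, mouse, usb_dongle, croc_clip from where it was at the start of the episode above 0.03 m).
It also fails if it takes over 61 s, if anything falls off the work surface, if the arm or the gripper's body presses on something with over 40 N, if the wrist force passes 120 N, or if a joint passes its speed limit or range.

## Working session

There is one attempt and no reset: what is moved stays moved. The work goes in short steps, Python scripts to look and compute and a tool call to move; the robot and the scene stay as the last step left them, time stands still between calls to the robot, and variables do not carry over. Pictures are saved under pics/ and viewed, at most 12 in all, crops included, and the job is handed in when it is done.

Besides the shell and the picture viewer there is one more tool, called after "Call:" in YAML: its name, and indented under it one key for each argument. jog_arm: Moves the arm, as the interface text tells. Shifts and turns lie within -1 to 1; 1 stands for 4 cm of shift or 4 degrees of turn. Its arguments: {"type":"object","properties":{"motion":{"type":"array","items":{"type":"number"}},"grip_force":{"type":"number"}},"required":["motion"]}

```bash
mkdir -p pics
python3 - <<'E'
from rig import robot
import cv2,json
print(robot.get_obs(), robot.tip_reach)
for n in("scene","top"):
    cv2.imwrite(f"pics/{n}0.png",robot.camera(n)); print(robot.calibration(n))
E
```

```text
{'time': 0.0, 'q': array([ 1.06648156e+00,  5.28492796e-01,  1.43392021e+00, -1.52672354e-05,
        1.18137473e+00, -1.78514577e-01]), 'joint_velocities': array([-0.00071753,  0.00133744, -0.00123947, -0.00077663,  0.00068512,
       -0.0001608 ]), 'joint_torque': array([ 4.80069248e-04, -4.40052903e+01, -1.76587987e+01,  6.33714627e-02,
        5.82170917e-02, -1.47554606e-04]), 'position': array([0.19967523, 0.59149038, 0.23254955]), 'tool_rot': array([ 1.62177622e-01,  9.86760971e-01, -1.03655541e-03, -3.60827303e-04]), 'ft_force': array([-0.22264617,  1.31345787, -0.40815974]), 'moment': array([ 0.00466195,  0.02734427, -0.04665174]), 'grip_force': 0.0, 'grip_width': 0.08708727054038308} 0.011
{'fx': 511.16172388943977, 'fy': 511.16172388943977, 'cx': 288.50076497912687, 'cy': 209.1669430505063, 'dist_coeffs': array([-0.09159268,  0.        ,  0.        ,  0.        ,  0.        ]), 'R': array([[ 0.83047306, -0.55705114,  0.00291914],
       [-0.41142523, -0.61688445, -0.67095667],
       [ 0.37555795,  0.55601043, -0.74149081]]), 't': array([-0.37664373,  0.35181087,  0.91135382])}
{'fx': 534.77857244316, 'fy': 534.77857244316, 'cx': 275.69406009907755, 'cy': 209.09616754195548, 'dist_coeffs': array([0.05806549, 0.        , 0.        , 0.        , 0.        ]), 'R': array([[-0.00720196, -0.99996289, -0.00472698],
       [-0.98045883,  0.00799067, -0.19656202],
       [ 0.19659249,  0.00321898, -0.98048   ]]), 't': array([0.14173236, 0.5257512 , 0.94536218])}
```

View pics/top0.png

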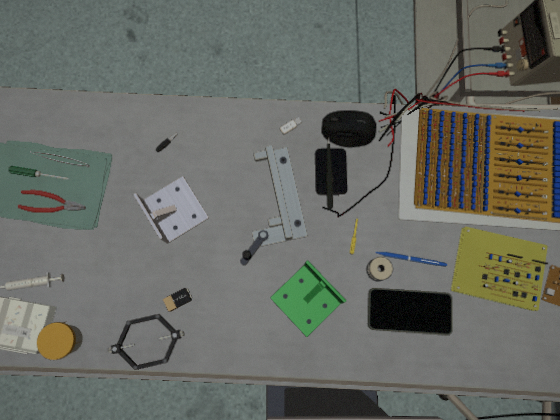

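View pics/scene0.png

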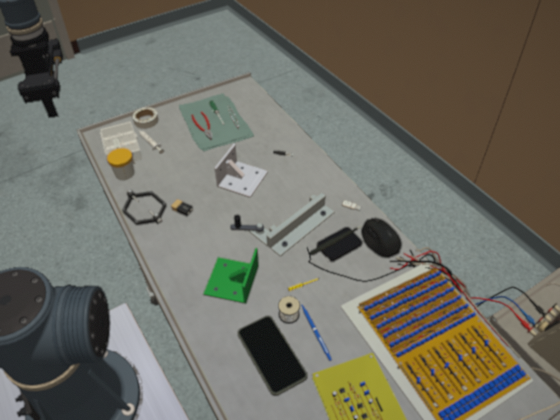

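The top view shows two angle brackets: a silver-grey one at (172,212) and a green one at (308,298). The silver one fits "aluminium". The fence is at (280,195), and the hold-down has its knob at about (246,257) and pivot at about (264,236). I'll check the choice in a close crop.

Run:
```python
import cv2
a=cv2.imread("pics/top0.png")[130:280,120:320]
cv2.imwrite("pics/c1.png",cv2.resize(a,None,fx=4,fy=4,interpolation=cv2.INTER_CUBIC))
a=cv2.imread("pics/scene0.png")[135:255,195:355]
cv2.imwrite("pics/c2.png",cv2.resize(a,None,fx=5,fy=5,interpolation=cv2.INTER_CUBIC))
```

```text
(no output)
```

View pics/c1.png

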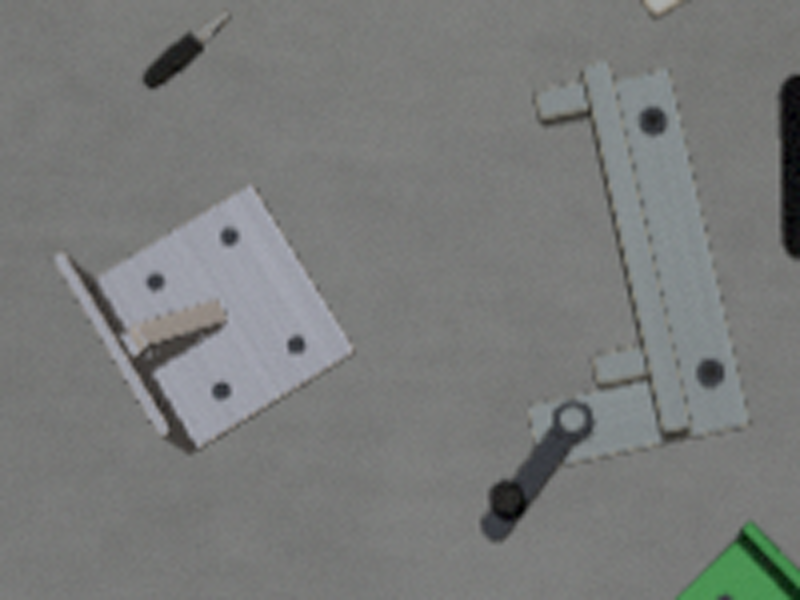

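View pics/c2.png

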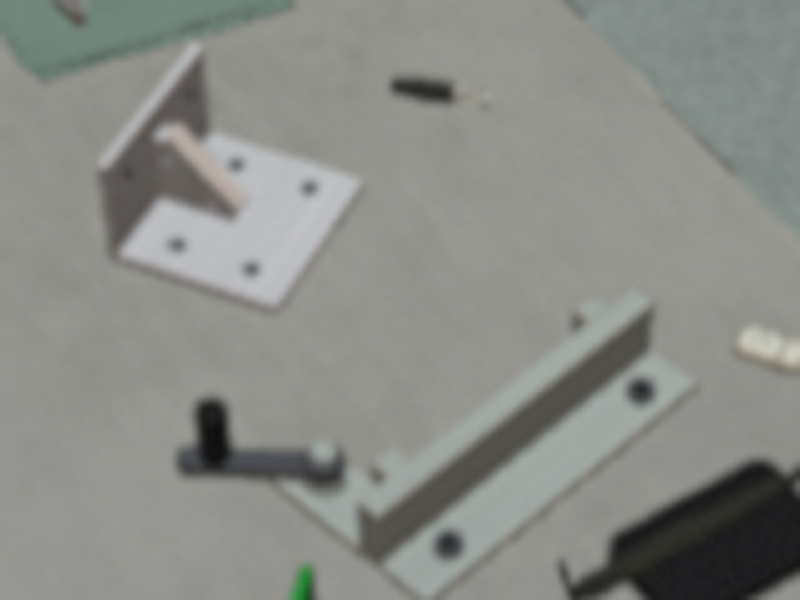

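The silver-grey bracket with the long leg flat is the target, and the green one is the look-alike. In crop 1 its short leg's top edge runs (57,258) to (163,437), and its free corners are at (252,187) and (352,350). The fence front face runs (583,68) to (662,435), the pivot cap is at (573,421) and the knob top at (508,498). Next I'll fit the poses from both views.

```bash
cat > h.py <<'E'
import numpy as np, cv2
from scipy.optimize import least_squares
from scipy.spatial.transform import Rotation as Ro
from rig import robot
CAL={n:robot.calibration(n) for n in("scene","top")}
def proj(n,X):
    c=CAL[n]; K=np.array([[c["fx"],0,c["cx"]],[0,c["fy"],c["cy"]],[0,0,1]])
    return cv2.projectPoints(np.float64(X).reshape(-1,3),cv2.Rodrigues(c["R"])[0],c["t"],K,c["dist_coeffs"])[0][:,0]
def crop(n,x0,y0,s,L): # [(u,v,X,Y,Z mm)] in an enlarged crop
    L=np.float64(L); return n,np.c_[(L[:,0]+.5)/s-.5+x0,(L[:,1]+.5)/s-.5+y0],L[:,2:]/1e3
def place(p,M): # p=x,y,yaw
    return M@Ro.from_euler('z',p[2]).as_matrix().T+[p[0],p[1],0]
def fit(p0,obs):
    f=lambda p:np.concatenate([(proj(n,place(p,M))-uv).ravel() for n,uv,M in obs])
    r=least_squares(f,p0,loss='soft_l1'); return r.x,f(r.x).reshape(-1,2)
E
cat > fit0.py <<'E'
from h import *
bt=crop("top",120,130,4,[(252,187,-50,95,6),(352,350,50,95,6),(195,450,50,0,0),(57,258,-50,0,65),(163,437,50,0,65)])
bs=crop("scene",195,135,5,[(362,180,-50,95,6),(278,305,50,95,6),(115,257,50,0,0),(100,165,50,0,65),(200,45,-50,0,65)])
nt=crop("top",120,130,4,[(583,68,-76,0,40),(658,435,108,0,40),(607,65,-76,14,40),(690,430,108,14,40),(537,92,-76,-25,18),(593,355,60,-25,18),(530,407,76,-60,6),(573,421,90,-40,25)])
ns=crop("scene",195,135,5,[(655,300,-76,14,40),(378,518,108,14,40),(632,290,-76,0,40),(360,500,108,0,40),(325,450,90,-40,25)])
np.set_printoptions(precision=4,suppress=True)
for nm,p0,obs in(("br",[.53,.33,-2.6],(bt,bs)),("nest",[.55,.1,-1.8],(nt,ns))):
    p,r=fit(p0,obs); print(nm,p,"\n",r.round(1).tolist())
    for o in obs: print("  only",o[0],fit(p0,[o])[0])
E
python3 fit0.py
```

```text
br [ 0.5131  0.3746 -2.5802] 
 [[0.3, -1.2], [1.6, -0.1], [-0.8, 1.5], [-0.9, -0.4], [-0.1, 0.0], [1.3, -0.1], [0.5, 0.6], [-0.5, 0.7], [-0.2, 0.2], [-0.7, -0.5]]
  only top [ 0.5128  0.3743 -2.5765]
  only scene [ 0.514   0.3753 -2.5904]
nest [ 0.5788  0.1418 -2.9372] 
 [[-0.2, -0.3], [1.3, 0.2], [0.8, -1.0], [0.6, -0.1], [-0.9, -0.2], [-0.6, 0.3], [-0.7, 0.1], [-0.1, 0.0], [0.3, 0.4], [-0.2, 0.0], [0.5, -0.6], [-1.0, 0.1], [-0.3, 0.4]]
  only top [ 0.5786  0.1417 -2.9408]
  only scene [ 0.5793  0.1423 -2.9299]
```

```bash
cat >> h.py <<'E'
BR=np.array([.5131,.3746,-2.5802]); NE=np.array([.5788,.1418,-2.9372])
def tool(p,phi,dist,flip=1,dz=0):
    """bracket edge at p=x,y,yaw, tipped by phi; tool on its bisector, TCP dist from the edge. Tool y = flip * bracket x"""
    Rb=Ro.from_euler('z',p[2])*Ro.from_euler('x',phi); b=np.array([0,1,1])/2**.5
    x=Rb.apply([1,0,0])*flip; z=-Rb.apply(b)
    return np.array([p[0],p[1],dz])+Rb.apply(b)*dist, Ro.from_matrix(np.c_[np.cross(x,z),x,z])
def rows(T,n,cur=None):
    if cur is None: o=robot.get_obs(); cur=(o["position"],Ro.from_quat(o["tool_rot"]))
    dR=cur[1].inv()*T[1]; dp=cur[1].inv().apply(T[0]-cur[0]); w=dR.as_rotvec()/n
    S=sum(Ro.from_rotvec(w*k).as_matrix() for k in range(n))
    s=np.linalg.solve(S,dp)
    print(n,"rows of",(s/.04).round(3),(np.degrees(w)/4).round(3)," total deg",np.degrees(w*n).round(1),"mm",(dp*1e3).round(1))
E
python3 - <<'E'
from h import *
for f in(1,-1):
    T=tool(BR,0,.0353+.11,f); print(f,T[0],T[1].as_quat()); rows(T,20)
E
```

```text
1 [0.56779664 0.28762688 0.10274262] [ 0.80868902 -0.44673869 -0.33496996 -0.18504522]
20 rows of [-0.023 -0.812  0.03 ] [-0.683 -0.244 -1.647]  total deg [ -54.6  -19.6 -131.8] mm [-446.1 -169.9  130.1]
-1 [0.56779664 0.28762688 0.10274262] [ 0.44673869  0.80868902  0.18504522 -0.33496996]
20 rows of [-0.641 -0.04  -0.073] [-0.193  0.54   0.463]  total deg [-15.5  43.2  37.1] mm [-446.1 -169.9  130.1]
```

Call:
jog_arm:
  motion: [-0.64, -0.04, -0.07, -0.19, 0.54, 0.46, -0.3, -0.64, -0.04, -0.07, -0.19, 0.54, 0.46, -0.3, -0.64, -0.04, -0.07, -0.19, 0.54, 0.46, -0.3, -0.64, -0.04, -0.07, -0.19, 0.54, 0.46, -0.3, -0.64, -0.04, -0.07, -0.19, 0.54, 0.46, -0.3, -0.64, -0.04, -0.07, -0.19, 0.54, 0.46, -0.3, -0.64, -0.04, -0.07, -0.19, 0.54, 0.46, -0.3, -0.64, -0.04, -0.07, -0.19, 0.54, 0.46, -0.3, -0.64, -0.04, -0.07, -0.19, 0.54, 0.46, -0.3, -0.64, -0.04, -0.07, -0.19, 0.54, 0.46, -0.3, -0.64, -0.04, -0.07, -0.19, 0.54, 0.46, -0.3, -0.64, -0.04, -0.07, -0.19, 0.54, 0.46, -0.3]
  grip_force: 40

```text
time: 1.6
position: [0.4567, 0.4294, 0.2]
tool_rot: [0.342, 0.909, 0.114, -0.208]
ft_force: [-0.6, -0.1, -0.1]
grip_width: 0.0567
grip_force: 0.0
```

Run:
```python
from h import *
o=robot.get_obs(); print(o["q"].round(2),o["position"],o["grip_width"])
rows(tool(BR,0,.0353+.11,-1),8)
```

```text
[ 0.36  0.62  1.47  0.47  1.27 -0.68] [0.45672076 0.42943989 0.19996956] 0.05666893265837812
8 rows of [-0.638 -0.042 -0.077] [-0.197  0.539  0.465]  total deg [-6.3 17.2 14.9] mm [-201.3  -36.8    3.6]
```

Call:
jog_arm:
  motion: [-0.64, -0.04, -0.08, -0.2, 0.54, 0.46, -0.3, -0.64, -0.04, -0.08, -0.2, 0.54, 0.46, -0.3, -0.64, -0.04, -0.08, -0.2, 0.54, 0.46, -0.3, -0.64, -0.04, -0.08, -0.2, 0.54, 0.46, -0.3, -0.64, -0.04, -0.08, -0.2, 0.54, 0.46, -0.3, -0.64, -0.04, -0.08, -0.2, 0.54, 0.46, -0.3, -0.64, -0.04, -0.08, -0.2, 0.54, 0.46, -0.3, -0.64, -0.04, -0.08, -0.2, 0.54, 0.46, -0.3, 0, 0, 0, 0, 0, 0, -0.3, 0, 0, 0, 0, 0, 0, -0.3]

```text
time: 2.85
position: [0.5685, 0.2889, 0.1043]
tool_rot: [0.445, 0.81, 0.186, -0.335]
ft_force: [-0.3, -0.2, 0.5]
grip_width: 0.0564
grip_force: 0.0
```

Run:
```python
from h import *
o=robot.get_obs(); print(o["q"].round(2),o["position"],o["grip_width"],o["ft_force"])
rows(tool(BR,0,.0353+.11,-1),1)
rows(tool(BR,0,.0353+.03,-1),4)
```

```text
[ 0.    0.88  1.39  0.65  1.41 -0.85] [0.5685199  0.288866   0.10433764] 0.05644586972413787 [-0.33409686 -0.1992581   0.52258572]
1 rows of [-0.04  -0.032  0.016] [ 0.006 -0.007  0.073]  total deg [ 0.  -0.   0.3] mm [-1.6 -1.3  0.7]
4 rows of [-0.01  -0.008  0.504] [ 0.002 -0.002  0.018]  total deg [ 0.  -0.   0.3] mm [-1.6 -1.3 80.7]
```

Call:
jog_arm:
  motion: [-0.01, -0.01, 0.5, 0, 0, 0.02, -0.3, -0.01, -0.01, 0.5, 0, 0, 0.02, -0.3, -0.01, -0.01, 0.5, 0, 0, 0.02, -0.3, -0.01, -0.01, 0.5, 0, 0, 0.02, -0.3, 0, 0, 0, 0, 0, 0, -0.3]

```text
time: 3.48
position: [0.5357, 0.3355, 0.0447]
tool_rot: [0.447, 0.808, 0.184, -0.337]
ft_force: [0.6, 0.4, -0.1]
grip_width: 0.0565
grip_force: 0.0
```

Run:
```python
from h import *
o=robot.get_obs(); print(o["position"],o["ft_force"])
rows(tool(BR,0,.0353,-1),3)
a=robot.camera("scene")[135:225,195:315]; b=robot.camera("top")[150:270,120:240]
a=cv2.resize(a,(400,300),interpolation=2); b=cv2.resize(b,(400,400),interpolation=2)
cv2.imwrite("pics/g1.png",np.vstack([a,b]))
```

```text
[0.53574384 0.33550904 0.04472875] [ 0.63509253  0.37251487 -0.08992859]
3 rows of [0.002 0.014 0.235] [-0.015 -0.009 -0.009]  total deg [-0.2 -0.1 -0.1] mm [ 0.2  1.7 28.2]
```

View pics/g1.png

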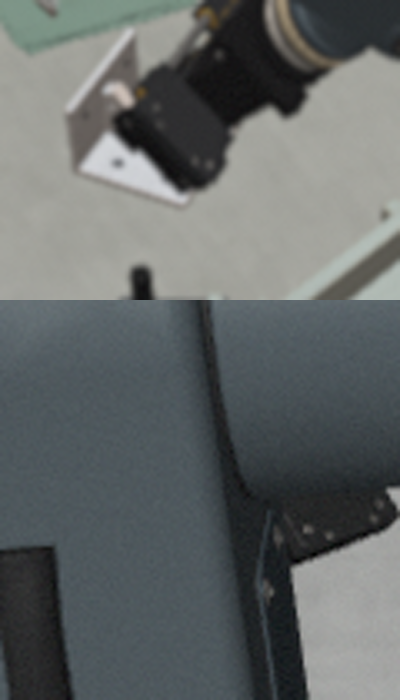

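The upper scene crop shows the fingers straddling the pinkish web at about (118,92), clear of both legs. The top view is blocked by the arm. I'll go in and close.

Call:
jog_arm:
  motion: [0, 0.01, 0.23, 0, 0, 0, -0.3, 0, 0.01, 0.23, 0, 0, 0, -0.3, 0, 0.01, 0.23, 0, 0, 0, -0.3, 0, 0, 0, 0, 0, 0, -0.3, 0, 0, 0, 0, 0, 0, 1, 0, 0, 0, 0, 0, 0, 1, 0, 0, 0, 0, 0, 0, 1, 0, 0, 0, 0, 0, 0, 1, 0, 0, 0, 0, 0, 0, 1, 0, 0, 0, 0, 0, 0, 1]

```text
time: 4.82
position: [0.5289, 0.3515, 0.0268]
tool_rot: [0.447, 0.808, 0.185, -0.335]
ft_force: [-0.0, 0.2, 0.9]
grip_width: 0.0115
grip_force: 40.0
```

Run:
```python
from h import *
o=robot.get_obs(); print(o["position"],o["ft_force"],o["grip_width"],o["grip_force"])
T=tool(BR,0,.0353,-1); print(T[0]-o["position"]); rows(T,1)
# rows for tipping about the edge
p=o["position"];d=.0353
print(-d*np.sin(np.radians(4))/.04, d*(1-np.cos(np.radians(4)))/.04)
rows(tool(BR,np.pi/2,.0353,-1),30,T)
```

```text
[0.52893171 0.35151199 0.02681571] [-0.0131326   0.16574926  0.93414142] 0.011488524847656462 40.00003896653652
[-0.0025434   0.00195827 -0.00185484]
1 rows of [ 0.02  -0.028  0.086] [ 0.017 -0.    -0.014]  total deg [ 0.1 -0.  -0.1] mm [ 0.8 -1.1  3.4]
-0.06156008807919058 0.0021497256457051455
30 rows of [0.046 0.    0.001] [-0.   -0.75  0.  ]  total deg [ -0. -90.   0.] mm [35.3  0.  35.3]
```

Call:
jog_arm:
  motion: [0.03, 0, -0.03, 0, 0, 0, 1, 0.054, 0, 0.0015, 0, -0.8, 0, 1, 0.054, 0, 0.0015, 0, -0.8, 0, 1, 0.054, 0, 0.0015, 0, -0.8, 0, 1, 0.054, 0, 0.0015, 0, -0.8, 0, 1, 0.054, 0, 0.0015, 0, -0.8, 0, 1, 0.054, 0, 0.0015, 0, -0.8, 0, 1, 0.054, 0, 0.0015, 0, -0.8, 0, 1, 0.054, 0, 0.0015, 0, -0.8, 0, 1, 0, 0, 0, 0, 0, 0, 1]

```text
time: 6.08
position: [0.5197, 0.3644, 0.0374]
tool_rot: [0.476, 0.863, 0.081, -0.148]
ft_force: [-0.7, 0.4, -4.1]
grip_width: 0.0115
grip_force: 40.0
```

Run:
```python
from h import *
o=robot.get_obs(); print(o["q"].round(2),o["position"],o["ft_force"],o["moment"],o["grip_width"])
rows(tool(BR,np.radians(25.6),.0387,-1),1)
```

```text
[ 0.28  0.83  1.53  0.41  0.93 -0.55] [0.51965654 0.36441619 0.03744265] [-0.71496815  0.42323555 -4.14369984] [-0.48481684 -0.25484898  0.01275208] 0.011477123748008775
1 rows of [-0.025 -0.003  0.016] [-0.023 -0.012  0.004]  total deg [-0.1 -0.   0. ] mm [-1.  -0.1  0.6]
```

Call:
jog_arm:
  motion: [0.054, 0, 0.0015, 0, -0.8, 0, 1, 0.054, 0, 0.0015, 0, -0.8, 0, 1, 0.054, 0, 0.0015, 0, -0.8, 0, 1, 0.054, 0, 0.0015, 0, -0.8, 0, 1, 0.054, 0, 0.0015, 0, -0.8, 0, 1, 0.054, 0, 0.0015, 0, -0.8, 0, 1, 0.054, 0, 0.0015, 0, -0.8, 0, 1, 0.054, 0, 0.0015, 0, -0.8, 0, 1, 0.054, 0, 0.0015, 0, -0.8, 0, 1, 0.054, 0, 0.0015, 0, -0.8, 0, 1, 0.054, 0, 0.0015, 0, -0.8, 0, 1, 0, 0, 0, 0, 0, 0, 1]

```text
time: 7.58
position: [0.5075, 0.3841, 0.0396]
tool_rot: [0.48, 0.867, -0.067, 0.12]
ft_force: [-3.8, 1.3, 7.8]
grip_width: 0.0116
grip_force: 40.0
```

Run:
```python
from h import *
o=robot.get_obs(); print(o["q"].round(2),o["position"],o["ft_force"],o["moment"],o["grip_width"])
rows(tool(BR,np.radians(60.8),.0387,-1,.0015),1)
cv2.imwrite("pics/t1.png",cv2.resize(robot.camera("scene")[115:235,165:325],None,fx=5,fy=5,interpolation=2))
```

```text
[ 0.6   0.82  1.5  -0.36  0.87  0.28] [0.50754002 0.38412157 0.03955056] [-3.78489222  1.26811293  7.78525985] [-0.02229386  0.61665961 -0.14711772] 0.01160389269492042
1 rows of [-0.006 -0.009  0.023] [-0.034 -0.003 -0.014]  total deg [-0.1 -0.  -0.1] mm [-0.2 -0.4  0.9]
```

View pics/t1.png

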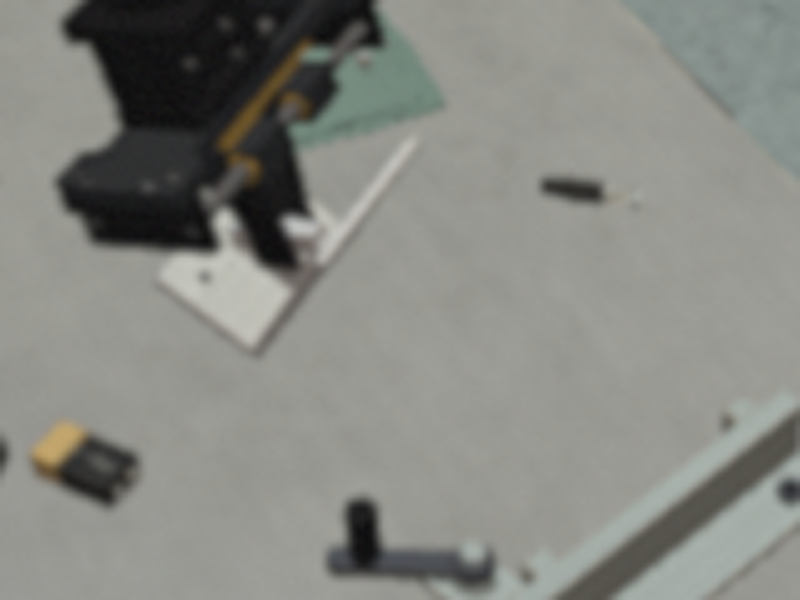

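Run:
```python
from h import *
for ph in(50,60.8,70,80,90):
    M=np.array([[50,0,0],[-50,0,0],[50,95,0],[-50,95,0],[50,0,65],[-50,0,65]])/1e3
    X=Ro.from_euler('x',ph,degrees=True).apply(M)
    uv=(proj("scene",place(BR,X))-[165,115]+.5)*5-.5
    print(ph,uv.round(0).tolist())
```

```text
50 [[262.0, 360.0], [356.0, 237.0], [359.0, 290.0], [453.0, 163.0], [166.0, 272.0], [265.0, 151.0]]
60.8 [[262.0, 360.0], [356.0, 237.0], [330.0, 266.0], [426.0, 140.0], [157.0, 283.0], [256.0, 162.0]]
70 [[262.0, 360.0], [356.0, 237.0], [303.0, 248.0], [400.0, 122.0], [152.0, 294.0], [250.0, 174.0]]
80 [[262.0, 360.0], [356.0, 237.0], [273.0, 232.0], [371.0, 107.0], [150.0, 308.0], [248.0, 188.0]]
90 [[262.0, 360.0], [356.0, 237.0], [242.0, 220.0], [342.0, 97.0], [151.0, 323.0], [248.0, 203.0]]
```

Call:
jog_arm:
  motion: [-0.01, 0, -0.04, 0, 0, 0, 1, 0.054, 0, 0.0015, 0, -0.8, 0, 1, 0.054, 0, 0.0015, 0, -0.8, 0, 1, 0.054, 0, 0.0015, 0, -0.8, 0, 1, 0.054, 0, 0.0015, 0, -0.8, 0, 1, 0, 0, 0, 0, 0, 0, 1]

```text
time: 8.38
position: [0.5044, 0.3897, 0.0367]
tool_rot: [0.469, 0.848, -0.121, 0.216]
ft_force: [-0.1, -2.3, 1.9]
grip_width: 0.0112
grip_force: 40.0
```

Call:
jog_arm:
  motion: [0.044, 0, -0.02, 0, -0.8, 0, 1, 0.054, 0, 0, 0, -0.8, 0, 1, 0.054, 0, 0, 0, -0.8, 0, 1, 0, 0, 0, 0, 0, 0, 1]

```text
time: 8.88
position: [0.5014, 0.3948, 0.0334]
tool_rot: [0.457, 0.827, -0.159, 0.285]
ft_force: [0.3, -0.8, -2.0]
grip_width: 0.0115
grip_force: 40.0
```

Run:
```python
from h import *
o=robot.get_obs(); print(o["q"].round(2),o["ft_force"],o["moment"])
rows(tool(BR,np.radians(90),.0387,-1,.0),1)
```

```text
[ 0.77  0.94  1.41 -0.75  1.09  0.67] [ 0.34508979 -0.80638275 -1.9606825 ] [0.24269548 0.18154294 0.00409956]
1 rows of [ 0.172 -0.022  0.057] [-0.032 -1.717 -0.002]  total deg [-0.1 -6.9 -0. ] mm [ 6.9 -0.9  2.3]
```

Call:
jog_arm:
  motion: [0.058, 0, 0.002, 0, -0.85, 0, 1, 0.058, 0, 0.002, 0, -0.85, 0, 1, 0, 0, 0, 0, 0, 0, 1, 0, 0, 0, 0, 0, 0, 1]

```text
time: 9.38
position: [0.4999, 0.3978, 0.0307]
tool_rot: [0.448, 0.809, -0.185, 0.333]
ft_force: [1.4, -0.6, -3.0]
grip_width: 0.0117
grip_force: 40.0
```

Run:
```python
from h import *
o=robot.get_obs(); print(o["q"].round(2),o["ft_force"],o["moment"])
rows(tool(BR,np.radians(90),.0387,-1,.0),1)
cv2.imwrite("pics/t2.png",cv2.resize(robot.camera("scene")[115:235,165:325],None,fx=5,fy=5,interpolation=2))
```

```text
[ 0.81  0.99  1.38 -0.83  1.18  0.74] [ 1.40570493 -0.55557443 -2.98749213] [0.69137301 0.39817161 0.08214143]
1 rows of [ 0.071 -0.029  0.048] [-0.026 -0.054 -0.031]  total deg [-0.1 -0.2 -0.1] mm [ 2.8 -1.2  1.9]
```

View pics/t2.png

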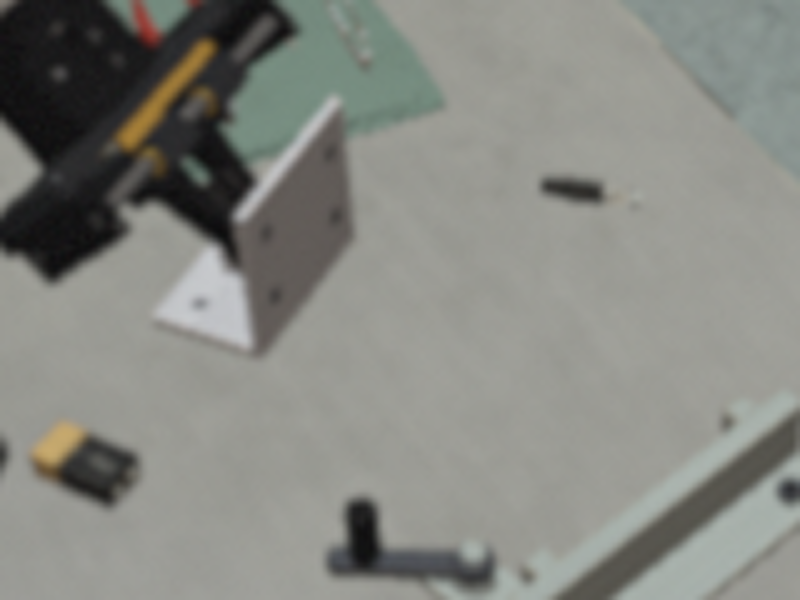

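The bracket stands upright in the grip. The corner edge runs (260,355) to (353,235), the top edge (238,220) to (338,97), and the foot tip is at (152,318), all within 1 px of the 90° prediction. I'll refine its pose in the hand, then let it down.

```bash
cat > fit1.py <<'E'
from h import *
def standing(o,obs,quiet=0):
    # fit x,y,yaw,tip,height of standing bracket
    f=lambda p:np.concatenate([(proj(n,Ro.from_euler('z',p[2]).apply(Ro.from_euler('x',p[3]).apply(M))+[p[0],p[1],p[4]])-uv).ravel() for n,uv,M in obs]+[[p[4]*300,(p[3]-1.5708)*20]])
    r=least_squares(f,[*BR,1.57,0],loss='soft_l1',x_scale=[.01,.01,.1,.1,.01]); print(r.x.round(4),f(r.x).round(1)); return r.x
if __name__=="__main__":
    o=robot.get_obs()
    p=standing(o,[crop("scene",165,115,5,[(260,355,50,0,0),(353,235,-50,0,0),(238,220,50,95,0),(340,97,-50,95,0),(152,318,50,0,65)])])
    Rt=Ro.from_quat(o["tool_rot"]); 
    E=np.array([p[0],p[1],p[4]]); print("edge in tool mm",Rt.inv().apply(E-o["position"])*1e3, "tool x",Rt.as_matrix()[:,0])
    x=-Rt.as_matrix()[:,1]; print("yaw from tool",np.arctan2(x[1],x[0]))
    print("edge from tool d=38.7", o["position"]+Rt.apply([0,0,.0387]))
E
python3 fit1.py
```

```text
[ 5.1320e-01  3.7720e-01 -2.5924e+00  1.5704e+00 -6.0000e-04] [-0.2  0.5  0.3  0.   0.2 -0.6  0.2 -0.4 -0.6  0.3 -0.2 -0. ]
edge in tool mm [ 4.65839596  0.46277063 39.5723066 ] tool x [-0.37596842  0.60185529 -0.70456934]
yaw from tool -2.582933377660962
edge from tool d=38.7 [0.51427979 0.37470865 0.00328047]
```

Call:
jog_arm:
  motion: [0.02, 0, 0.02, 0, 0, 0, 1, 0, 0, 0, 0, 0, 0, 1, 0, 0, 0, 0, 0, 0, 1]

```text
time: 9.8
position: [0.4998, 0.3978, 0.0307]
tool_rot: [0.447, 0.808, -0.185, 0.335]
ft_force: [-0.5, -1.0, 2.2]
grip_width: 0.0122
grip_force: 40.0
```

```bash
cat >> h.py <<'E'
def slide(E,yaw,gap,n,sx=0,dz=0):
    """rows taking the held bracket (edge at E=x,y, yaw) to gap before the fence, nest x=sx"""
    o=robot.get_obs(); cur=(o["position"],Ro.from_quat(o["tool_rot"]))
    W=Ro.from_euler('z',NE[2]-yaw); t=place(NE,np.array([[sx,-gap,0]]))[0]; E=np.array([E[0],E[1],0])
    T=(W.apply(cur[0]-E)+t+[0,0,dz],W*cur[1]); print("T",T[0],T[1].as_quat()); rows(T,n,cur)
E
python3 - <<'E'
from h import *
slide([.5132,.3768],-2.586,.06,24)
E
```

```text
T [0.56126295 0.22491694 0.0306799 ] [ 0.58174794  0.71758198 -0.24107257  0.29753901]
24 rows of [-0.136 -0.01   0.136] [ 0.148 -0.     0.148]  total deg [14.2 -0.  14.2] mm [-126.6  -39.7  126.8]
```

Call:
jog_arm:
  motion: [-0.136, -0.01, 0.136, 0.148, 0, 0.148, 1, -0.136, -0.01, 0.136, 0.148, 0, 0.148, 1, -0.136, -0.01, 0.136, 0.148, 0, 0.148, 1, -0.136, -0.01, 0.136, 0.148, 0, 0.148, 1, -0.136, -0.01, 0.136, 0.148, 0, 0.148, 1, -0.136, -0.01, 0.136, 0.148, 0, 0.148, 1, -0.136, -0.01, 0.136, 0.148, 0, 0.148, 1, -0.136, -0.01, 0.136, 0.148, 0, 0.148, 1, -0.136, -0.01, 0.136, 0.148, 0, 0.148, 1, -0.136, -0.01, 0.136, 0.148, 0, 0.148, 1, -0.136, -0.01, 0.136, 0.148, 0, 0.148, 1, -0.136, -0.01, 0.136, 0.148, 0, 0.148, 1]

```text
time: 11.3
position: [0.5388, 0.3144, 0.0307]
tool_rot: [0.517, 0.766, -0.213, 0.318]
ft_force: [-2.2, 5.4, 5.5]
grip_width: 0.0115
grip_force: 40.0
```

Call:
jog_arm:
  motion: [-0.138, -0.01, 0.134, 0.148, 0, 0.148, 1, -0.136, -0.01, 0.136, 0.148, 0, 0.148, 1, -0.136, -0.01, 0.136, 0.148, 0, 0.148, 1, -0.136, -0.01, 0.136, 0.148, 0, 0.148, 1, -0.136, -0.01, 0.136, 0.148, 0, 0.148, 1, -0.136, -0.01, 0.136, 0.148, 0, 0.148, 1, -0.136, -0.01, 0.136, 0.148, 0, 0.148, 1, -0.136, -0.01, 0.136, 0.148, 0, 0.148, 1, -0.136, -0.01, 0.136, 0.148, 0, 0.148, 1, -0.136, -0.01, 0.136, 0.148, 0, 0.148, 1, -0.136, -0.01, 0.136, 0.148, 0, 0.148, 1, 0, 0, 0, 0, 0, 0, 1]

```text
time: 12.8
position: [0.5608, 0.2313, 0.0306]
tool_rot: [0.576, 0.722, -0.239, 0.3]
ft_force: [1.6, 0.9, 4.0]
grip_width: 0.0116
grip_force: 40.0
```

Run:
```python
from h import *
o=robot.get_obs(); print(o["q"].round(2),o["position"],o["ft_force"],o["moment"])
T=(np.array([0.56126295,0.22491694,0.0306799]),Ro.from_quat([0.58174794,0.71758198,-0.24107257,0.29753901])); rows(T,1)
a=cv2.resize(robot.camera("scene")[135:255,195:355],None,fx=3.6,fy=3.6,interpolation=2);robot.camera("top")
cv2.imwrite("pics/s1.png",cv2.resize(robot.camera("scene")[135:255,195:355],None,fx=5,fy=5,interpolation=2))
```

```text
[ 0.54  0.97  1.43 -0.82  1.18  0.81] [0.56076009 0.2313136  0.0306472 ] [1.62157439 0.9317708  3.97189122] [ 0.15550828 -0.11281223  0.08715015]
1 rows of [-0.113 -0.023  0.112] [0.161 0.005 0.142]  total deg [0.6 0.  0.6] mm [-4.5 -0.9  4.5]
```

View pics/s1.png

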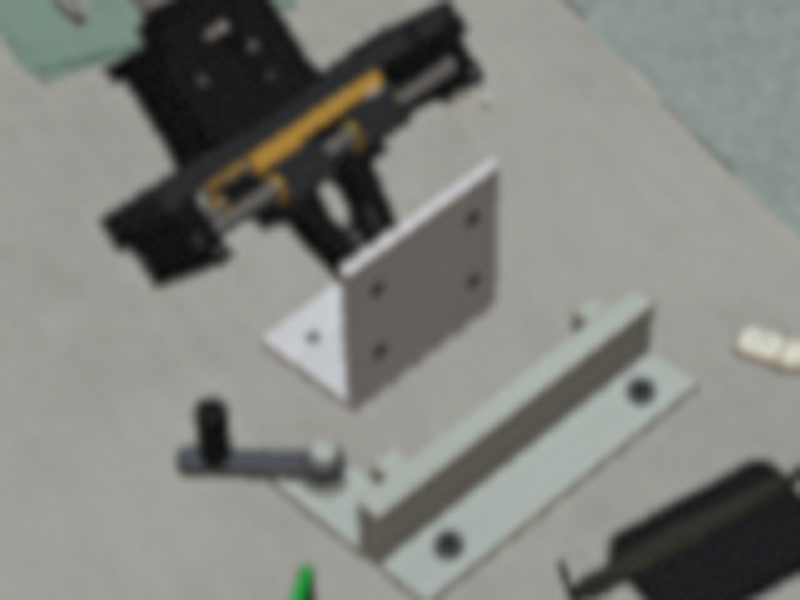

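The bracket stands upright about 65 mm before the fence. The corner edge runs (355,410) to (495,302), the top edge (345,275) to (495,162), and the foot tip is at (262,340). I'll fit it and work out the run-in.

Run:
```python
from h import *; from fit1 import standing
o=robot.get_obs()
p=standing(o,[crop("scene",195,135,5,[(355,410,50,0,0),(495,302,-50,0,0),(345,275,50,95,0),(495,162,-50,95,0),(262,340,50,0,65)])])
E=np.array([p[0],p[1],p[4]]);Rt=Ro.from_quat(o["tool_rot"]); x=-Rt.as_matrix()[:,1]
print("edge in tool",Rt.inv().apply(E-o["position"])*1e3,"tool yaw",np.arctan2(x[1],x[0]))
E2=o["position"]+Rt.apply([.0042,.0003,.0392]); print("from tool",E2)
for e in(E,E2): print("nest coords",Ro.from_euler('z',-NE[2]).apply(e-[NE[0],NE[1],0])*1e3)
yaw=np.arctan2(x[1],x[0])
slide((E+E2)[:2]/2,yaw,.012,12)
```

```text
[ 5.6660e-01  2.0670e-01 -2.9193e+00  1.5707e+00 -7.0000e-04] [-0.5  0.3  0.2 -0.1  0.2 -0.6  0.6 -0.2 -0.7  0.5 -0.2 -0. ]
edge in tool [ 4.32661571  0.25410093 40.04331277] tool yaw -2.917322742804023
from tool [5.66569277e-01 2.07225124e-01 1.97314480e-05]
nest coords [ -1.26818631 -66.03688342  -0.66519043]
nest coords [-1.30336684e+00 -6.65457636e+01  1.97314480e-02]
T [0.57097931 0.17802761 0.03066092] [ 0.58312959  0.71613012 -0.24181331  0.29773117]
12 rows of [-0.08  -0.003  0.08 ] [ 0.017 -0.     0.017]  total deg [ 0.8 -0.   0.8] mm [-38.3  -1.9  38.4]
```

Call:
jog_arm:
  motion: [-0.08, 0, 0.08, 0.017, 0, 0.017, 1, -0.08, 0, 0.08, 0.017, 0, 0.017, 1, -0.08, 0, 0.08, 0.017, 0, 0.017, 1, -0.08, 0, 0.08, 0.017, 0, 0.017, 1, -0.08, 0, 0.08, 0.017, 0, 0.017, 1, -0.08, 0, 0.08, 0.017, 0, 0.017, 1, -0.08, 0, 0.08, 0.017, 0, 0.017, 1, -0.08, 0, 0.08, 0.017, 0, 0.017, 1, -0.08, 0, 0.08, 0.017, 0, 0.017, 1, -0.08, 0, 0.08, 0.017, 0, 0.017, 1, -0.08, 0, 0.08, 0.017, 0, 0.017, 1, -0.08, 0, 0.08, 0.017, 0, 0.017, 1]

```text
time: 14.45
position: [0.5712, 0.1807, 0.0306]
tool_rot: [0.583, 0.717, -0.241, 0.297]
ft_force: [-0.2, 6.6, 8.0]
grip_width: 0.0116
grip_force: 40.0
```

Call:
jog_arm:
  motion: [-0.06, 0, 0.06, 0, 0, 0, 1, -0.06, 0, 0.06, 0, 0, 0, 1, 0, 0, 0, 0, 0, 0, 1]

```text
time: 14.82
position: [0.5727, 0.1735, 0.0307]
tool_rot: [0.583, 0.717, -0.241, 0.297]
ft_force: [-1.3, 3.7, 6.3]
grip_width: 0.0121
grip_force: 40.0
```

```bash
cat >> h.py <<'E'
def where():
    o=robot.get_obs(); Rt=Ro.from_quat(o["tool_rot"]); x=-Rt.as_matrix()[:,1]
    E2=o["position"]+Rt.apply([.0042,.0003,.0396]); Rn=Ro.from_euler('z',-NE[2])
    print("edge nest",Rn.apply(E2-[NE[0],NE[1],0])*1e3,"yaw err",np.arctan2(x[1],x[0])-NE[2],"F nest",Rn.apply(o["ft_force"]),"M",o["moment"])
E
python3 -c "
from h import *
where()"
```

```text
edge nest [-0.76288173 -7.32825298 -0.33191629] yaw err 0.00013618685138672149 F nest [ 0.52518515 -3.86704761  6.2521517 ] M [0.27691341 0.09230761 0.08554479]
```

Call:
jog_arm:
  motion: [-0.03, 0, 0.03, 0, 0, 0, 1, -0.03, 0, 0.03, 0, 0, 0, 1, -0.03, 0, 0.03, 0, 0, 0, 1, -0.03, 0, 0.03, 0, 0, 0, 1, 0, 0, 0, 0, 0, 0, 1, 0, 0, 0, 0, 0, 0, 1]

```text
time: 15.58
position: [0.5735, 0.1695, 0.0306]
tool_rot: [0.584, 0.717, -0.239, 0.296]
ft_force: [-5.0, 13.1, 10.5]
grip_width: 0.0117
grip_force: 40.0
```

```bash
python3 -c "
from h import *
where()"
```

```text
edge nest [-0.85566949 -3.25215273 -0.43649408] yaw err 0.001039420530020596 F nest [  2.23249106 -13.81109022  10.51696288] M [ 0.78526473  0.48547984 -0.24303801]
```

Call:
jog_arm:
  motion: [-0.03, 0, 0.03, 0, 0, 0, 1, 0, 0, 0, 0, 0, 0, 1, 0, 0, 0, 0, 0, 0, 1]

```text
time: 15.95
position: [0.5735, 0.1694, 0.0306]
tool_rot: [0.584, 0.717, -0.238, 0.296]
ft_force: [-6.4, 19.3, 12.2]
grip_width: 0.0119
grip_force: 40.0
```

```bash
python3 -c "
from h import *
where()
cv2.imwrite('pics/f1.png',cv2.resize(robot.camera('scene')[155:275,215:375],None,fx=5,fy=5,interpolation=2))"
```

```text
edge nest [-0.86332887 -3.2255728  -0.49087112] yaw err 0.0014169154993264321 F nest [  2.3165246  -20.18795087  12.21607705] M [ 1.11351534  0.79354505 -0.38310734]
```

View pics/f1.png

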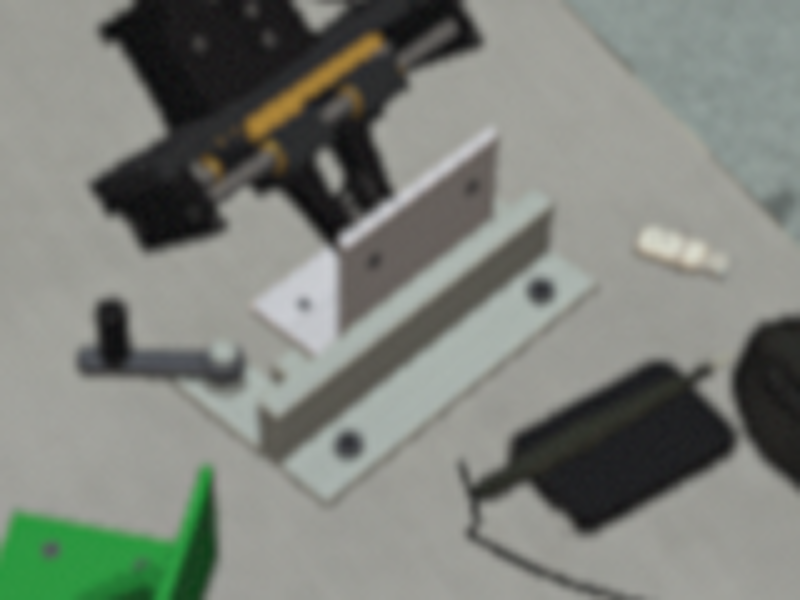

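The back face is firmly against the fence between the lugs: advance has stopped and the push has risen to 20 N. I'll release, then retreat along the tool axis.

Call:
jog_arm:
  motion: [0.01, 0, -0.05, 0, 0, 0, 1, 0, 0, 0, 0, 0, 0, 1, 0, 0, 0, 0, 0, 0, 0.6, 0, 0, 0, 0, 0, 0, 0, 0, 0, 0, 0, 0, 0, 0, 0, 0, 0, 0, 0, 0, 0, 0, 0, 0, 0, 0, 0, 0]

```text
time: 16.88
position: [0.5739, 0.1655, 0.0311]
tool_rot: [0.584, 0.716, -0.242, 0.297]
ft_force: [0.1, 0.5, 0.4]
grip_width: 0.0422
grip_force: 0.0
```

```bash
python3 -c "
from h import *
where(); print(robot.get_obs()['grip_width'])"
```

```text
edge nest [-0.33136049  0.79262217  0.10273735] yaw err -0.0011222186214192575 F nest [-0.23640545 -0.46637238  0.35814933] M [ 0.37126585  0.12760959 -0.02037261]
0.04223760349063861
```

Call:
jog_arm:
  motion: [0, 0, -0.2, 0, 0, 0, 0, 0, 0, -0.4, 0, 0, 0, 0, 0, 0, -0.5, 0, 0, 0, 0, 0, 0, -0.6, 0, 0, 0, 0, 0, 0, -0.6, 0, 0, 0, 0, 0, 0, -0.6, 0, 0, 0, 0, 0, 0, -0.6, 0, 0, 0, 0, 0, 0, 0, 0, 0, 0, 0]

```text
time: 17.88
position: [0.5545, 0.2655, 0.1326]
tool_rot: [0.583, 0.717, -0.239, 0.298]
ft_force: [0.3, 0.3, 1.3]
grip_width: 0.0438
grip_force: 0.0
```

Run:
```python
from h import *
o=robot.get_obs(); print(o["q"].round(2),o["position"],o["ft_force"])
cv2.imwrite('pics/f2.png',np.hstack([cv2.resize(robot.camera('scene')[155:275,215:375],(400,300),interpolation=2),cv2.resize(robot.camera('top')[135:285,200:350],(300,300),interpolation=2)]))
```

```text
[ 0.58  0.84  1.37 -0.74  1.35  0.7 ] [0.5545446  0.26554703 0.13259305] [0.27177729 0.27487942 1.26812868]
```

View pics/f2.png

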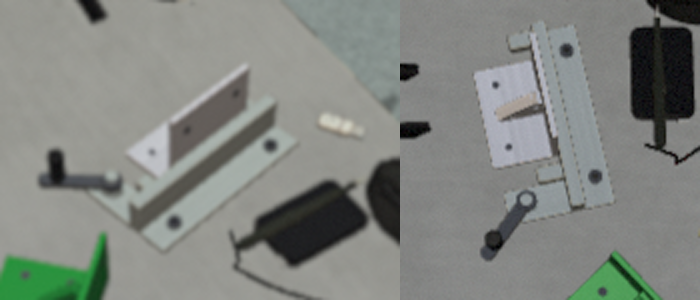

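Both crops show the bracket standing flush in the gap, with the jaws clear. The hold-down is still open, its knob at about (492,240) in the right-hand crop. Next I'll locate the knob and plan the arc, keeping the same tilted orientation.

```bash
cat >> h.py <<'E'
def knob(th,back=0,z=.044):
    a=np.pi-(th-2.4); k=place(NE,np.array([[.09+.05*np.cos(a),-.04+.05*np.sin(a),z]]))[0]
    R=tool(NE,np.pi/2,0,-1)[1]; return k+R.apply([0,0,.008-back]),R
E
python3 - <<'E'
from h import *
print("model px",(proj("top",[knob(0)[0]*0+place(NE,np.array([[.09+.05*np.cos(np.pi+2.4),-.04+.05*np.sin(np.pi+2.4),.052]]))[0]])[0]-[120,130]+.5)*4-.5,"seen 508,498")
T=knob(0,.08);print(T[0]);rows(T,8); rows(knob(0),4,T)
E
```

```text
model px [515.31860998 505.50595644] seen 508,498
[0.42926358 0.23813841 0.09491169]
8 rows of [ 0.08  -0.396  0.077] [ 0.001 -0.001 -0.   ]  total deg [ 0. -0. -0.] mm [  25.7 -126.9   24.7]
4 rows of [-0.  -0.   0.5] [0. 0. 0.]  total deg [0. 0. 0.] mm [-0. -0. 80.]
```

Call:
jog_arm:
  motion: [0.08, -0.39, 0.07, 0, 0, 0, 0, 0.08, -0.39, 0.07, 0, 0, 0, 0, 0.08, -0.39, 0.07, 0, 0, 0, 0, 0.08, -0.39, 0.07, 0, 0, 0, 0, 0.08, -0.39, 0.07, 0, 0, 0, 0, 0.08, -0.39, 0.07, 0, 0, 0, 0, 0.08, -0.39, 0.07, 0, 0, 0, 0, 0.08, -0.39, 0.07, 0, 0, 0, 0, 0, 0, 0, 0, 0, 0, 0, 0, 0, 0, 0, 0, 0, 0]
  grip_force: 6

```text
time: 19.23
position: [0.4319, 0.2401, 0.0964]
tool_rot: [0.583, 0.716, -0.241, 0.297]
ft_force: [0.9, 0.1, 1.4]
grip_width: 0.0431
grip_force: 0.0
```

Run:
```python
from h import *
print(robot.get_obs()["q"].round(2))
rows(knob(.07),6)
```

```text
[ 0.66  0.81  1.66 -0.75  1.21  0.93]
6 rows of [ 0.007 -0.002  0.334] [ 0.002 -0.001 -0.002]  total deg [ 0. -0. -0.] mm [ 1.8 -0.6 80.3]
```

Call:
jog_arm:
  motion: [0.01, 0, 0.33, 0, 0, 0, 0, 0.01, 0, 0.33, 0, 0, 0, 0, 0, 0, 0.33, 0, 0, 0, 0, 0.01, 0, 0.33, 0, 0, 0, 0, 0, 0, 0.33, 0, 0, 0, 0, 0.01, 0, 0.33, 0, 0, 0, 0, 0, 0, 0, 0, 0, 0, 0, 0, 0, 0, 0, 0, 0, 1, 0, 0, 0, 0, 0, 0, 1, 0, 0, 0, 0, 0, 0, 1, 0, 0, 0, 0, 0, 0, 1, 0, 0, 0, 0, 0, 0, 1]

```text
time: 20.72
position: [0.443, 0.1863, 0.0395]
tool_rot: [0.583, 0.716, -0.241, 0.297]
ft_force: [1.0, -0.9, 1.2]
grip_width: 0.0159
grip_force: 6.0
```

Run:
```python
from h import *
o=robot.get_obs(); T=knob(.07); print(o["position"],T[0]-o["position"],o["grip_width"],o["ft_force"])
R=T[1]; prev=knob(.1)[0]
for th in np.arange(.2,2.55,.1):
    k=knob(th)[0]; print(round(th,2),(R.inv().apply(k-prev)/.04).round(3)); prev=k
```

```text
[0.44301372 0.18633814 0.03945508] [-0.00037348 -0.00064888 -0.00111193] 0.015935114750145224 [ 1.02631844 -0.92237151  1.23115007]
0.2 [ 0.056  0.097 -0.056]
0.3 [ 0.048  0.105 -0.048]
0.4 [ 0.041  0.111 -0.041]
0.5 [ 0.033  0.116 -0.033]
0.6 [ 0.024  0.12  -0.024]
0.7 [ 0.016  0.123 -0.016]
0.8 [ 0.007  0.125 -0.007]
0.9 [-0.002  0.125  0.002]
1.0 [-0.011  0.124  0.011]
1.1 [-0.019  0.122  0.019]
1.2 [-0.028  0.119  0.028]
1.3 [-0.036  0.114  0.036]
1.4 [-0.044  0.108  0.044]
1.5 [-0.051  0.102  0.051]
1.6 [-0.058  0.094  0.058]
1.7 [-0.065  0.085  0.065]
1.8 [-0.07   0.076  0.07 ]
1.9 [-0.075  0.065  0.075]
2.0 [-0.08   0.054  0.08 ]
2.1 [-0.083  0.043  0.083]
2.2 [-0.086  0.031  0.086]
2.3 [-0.087  0.019  0.087]
2.4 [-0.088  0.006  0.088]
2.5 [-0.088 -0.006  0.088]
```

The knob is gripped at 15.9 mm. I'll swing it through the arc.

Call:
jog_arm:
  motion: [0.056, 0.097, -0.056, 0, 0, 0, 1, 0.048, 0.105, -0.048, 0, 0, 0, 1, 0.041, 0.111, -0.041, 0, 0, 0, 1, 0.033, 0.116, -0.033, 0, 0, 0, 1, 0.024, 0.12, -0.024, 0, 0, 0, 1, 0.016, 0.123, -0.016, 0, 0, 0, 1, 0.007, 0.125, -0.007, 0, 0, 0, 1, 0, 0, 0, 0, 0, 0, 1]

```text
time: 21.72
position: [0.4723, 0.2054, 0.039]
tool_rot: [0.584, 0.717, -0.241, 0.297]
ft_force: [-0.0, 1.7, -0.5]
grip_width: 0.0156
grip_force: 6.0
```

```bash
cat >> h.py <<'E'
def kw():
    o=robot.get_obs(); k=o["position"]-Ro.from_quat(o["tool_rot"]).apply([0,0,.008])-[NE[0],NE[1],0]; k=Ro.from_euler('z',-NE[2]).apply(k)
    a=np.arctan2(k[1]+.04,k[0]-.09)%(2*np.pi); print("knob nest",k*1e3,"r",np.hypot(k[1]+.04,k[0]-.09)*1e3,"theta",2.4+np.pi-a,"F nest",Ro.from_euler('z',-NE[2]).apply(o["ft_force"]),o["grip_width"])
E
python3 -c "
from h import *
kw()"
```

```text
knob nest [ 91.3572806  -89.51167225  44.66443992] r 49.53027256084965 theta 0.8017971910766102 F nest [-0.2942878  -1.66333758 -0.52510123] 0.015578559592620861
```

Call:
jog_arm:
  motion: [0, 0.125, 0, 0, 0, 0, 1, -0.011, 0.124, 0.011, 0, 0, 0, 1, -0.019, 0.122, 0.019, 0, 0, 0, 1, -0.028, 0.119, 0.028, 0, 0, 0, 1, -0.036, 0.114, 0.036, 0, 0, 0, 1, -0.044, 0.108, 0.044, 0, 0, 0, 1, -0.051, 0.102, 0.051, 0, 0, 0, 1, -0.058, 0.094, 0.058, 0, 0, 0, 1, 0, 0, 0, 0, 0, 0, 1]

```text
time: 22.85
position: [0.51, 0.1982, 0.0393]
tool_rot: [0.583, 0.716, -0.242, 0.297]
ft_force: [-1.1, -0.4, 0.4]
grip_width: 0.0155
grip_force: 6.0
```

```bash
python3 -c "
from h import *
kw()"
```

```text
knob nest [ 55.89396572 -74.80816819  44.91240543] r 48.73222903725679 theta 1.6044136666070674 F nest [1.20476883 0.16133163 0.4322314 ] 0.01553511565813713
```

Call:
jog_arm:
  motion: [-0.065, 0.085, 0.065, 0, 0, 0, 1, -0.07, 0.076, 0.07, 0, 0, 0, 1, -0.075, 0.065, 0.075, 0, 0, 0, 1, -0.08, 0.054, 0.08, 0, 0, 0, 1, -0.083, 0.043, 0.083, 0, 0, 0, 1, -0.086, 0.031, 0.086, 0, 0, 0, 1, 0, 0, 0, 0, 0, 0, 1]

```text
time: 23.72
position: [0.5295, 0.1758, 0.0392]
tool_rot: [0.583, 0.716, -0.241, 0.297]
ft_force: [1.1, -0.3, 0.1]
grip_width: 0.0144
grip_force: 6.0
```

```bash
python3 -c "
from h import *
kw()"
```

```text
knob nest [ 41.3559011  -48.93719708  44.8988452 ] r 49.45828393501229 theta 2.2183001281300134 F nest [-1.00317687  0.49516762  0.12479462] 0.014367673821730438
```

Call:
jog_arm:
  motion: [-0.087, 0.019, 0.087, 0, 0, 0, 1, -0.088, 0.006, 0.088, 0, 0, 0, 1, 0, 0, 0, 0, 0, 0, 1]

```text
time: 24.1
position: [0.5333, 0.1668, 0.0393]
tool_rot: [0.583, 0.717, -0.24, 0.297]
ft_force: [4.8, 2.2, -1.0]
grip_width: 0.0147
grip_force: 5.9
```

```bash
python3 -c "
from h import *
kw()"
```

```text
knob nest [ 39.44351881 -39.39764379  44.93127354] r 50.56006945164037 theta 2.4119139563363525 F nest [-5.12874963 -1.209752   -0.97644143] 0.01467129119795464
```

Call:
jog_arm:
  motion: [0, 0, 0, 0, 0, 0, 0.4, 0, 0, 0, 0, 0, 0, 0.4, 0, 0, 0, 0, 0, 0, 0.4, 0, 0, -0.2, 0, 0, 0, 0.4, 0, 0, -0.4, 0, 0, 0, 0.4, 0, 0, -0.6, 0, 0, 0, 0.4, 0, 0, -0.6, 0, 0, 0, 0.4, 0, 0, -0.6, 0, 0, 0, 0.4, 0, 0, -0.6, 0, 0, 0, 0.4, 0, 0, -0.6, 0, 0, 0, 0.4, 0, 0, 0, 0, 0, 0, 0.4]

```text
time: 25.48
position: [0.5114, 0.2686, 0.1429]
tool_rot: [0.583, 0.717, -0.239, 0.297]
ft_force: [0.3, 0.2, -0.8]
grip_width: 0.0261
grip_force: 0.0
```

Run:
```python
from h import *
a=robot.camera('top')[140:260,220:340]; b=robot.camera('scene')[160:265,215:335]
cv2.imwrite('pics/z1.png',np.hstack([cv2.resize(a,(400,400),interpolation=2),cv2.resize(b,(400,400),interpolation=2)]))
for n,x0,y0,s in(("top",220,140,(400/120,400/120)),("scene",215,160,(400/120,400/105))):
    for nm,P in(("top edge",[[-.05,0,.095],[.05,0,.095]]),("foot",[[-.05,-.065,.006],[.05,-.065,.006]]),("knob",[[.04,-.04,.052]]),("bar tip",[[.021,-.04,.018]])):
        print(n,nm,((proj(n,place(NE,np.array(P)))-[x0,y0]+.5)*s-.5+([400,0] if n=="scene" else [0,0])).round(0).tolist())
```

```text
top top edge [[159.0, 36.0], [198.0, 210.0]]
top foot [[55.0, 103.0], [89.0, 265.0]]
top knob [[124.0, 224.0]]
top bar tip [[120.0, 204.0]]
scene top edge [[735.0, 82.0], [631.0, 169.0]]
scene foot [[665.0, 130.0], [567.0, 212.0]]
scene knob [[600.0, 175.0]]
scene bar tip [[620.0, 196.0]]
```

View pics/z1.png

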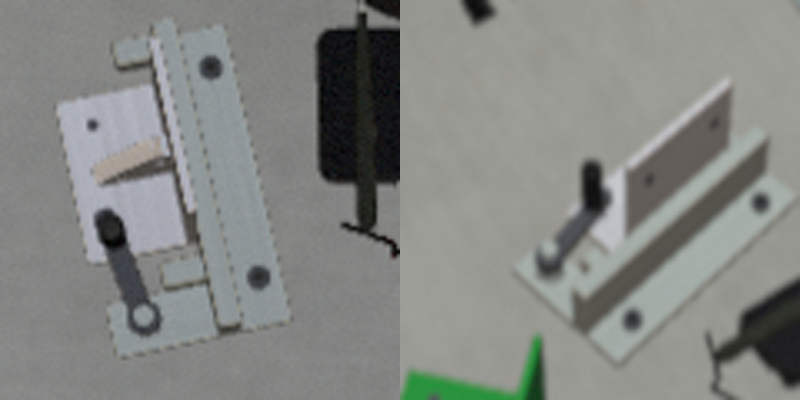

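The top crop shows the bracket flush and centred. The knob is at (111,230), where fully closed would be about (124,224), so the arm is roughly 0.15 rad short because the pads slipped along the knob. I'll push it home with closed fingers from the -y side.

Run:
```python
from h import *
R=tool(NE,np.pi/2,0,-1)[1]
P=lambda x,y,z:place(NE,np.array([[x,y,z]])/1e3)[0]
a=(P(40,-90,38)-R.apply([0,0,.06]),R); rows(a,3); rows((P(40,-90,38),R),4,a); rows((P(40,-62,38),R),6,(P(40,-90,38),R))
```

```text
3 rows of [0.337 0.013 0.378] [-0.    -0.001  0.   ]  total deg [-0. -0.  0.] mm [40.5  1.5 45.4]
4 rows of [-0.     0.     0.375] [0. 0. 0.]  total deg [0. 0. 0.] mm [-0.  0. 60.]
6 rows of [-0.082 -0.     0.082] [0. 0. 0.]  total deg [0. 0. 0.] mm [-19.8  -0.   19.8]
```

Call:
jog_arm:
  motion: [0.337, 0.013, 0.378, 0, 0, 0, 1, 0.337, 0.013, 0.378, 0, 0, 0, 1, 0.337, 0.013, 0.378, 0, 0, 0, 1, 0, 0, 0, 0, 0, 0, 1, 0, 0, 0, 0, 0, 0, 1, 0, 0, 0.375, 0, 0, 0, 1, 0, 0, 0.375, 0, 0, 0, 1, 0, 0, 0.375, 0, 0, 0, 1, 0, 0, 0.375, 0, 0, 0, 1, 0, 0, 0, 0, 0, 0, 1, 0, 0, 0, 0, 0, 0, 1]

```text
time: 26.95
position: [0.5219, 0.2217, 0.0379]
tool_rot: [0.584, 0.716, -0.242, 0.297]
ft_force: [0.6, -0.1, -0.1]
grip_width: 0.0005
grip_force: 0.0
```

Run:
```python
from h import *
o=robot.get_obs();print(Ro.from_euler('z',-NE[2]).apply(o["position"]-[NE[0],NE[1],0]),o["ft_force"],o["grip_width"])
R=tool(NE,np.pi/2,0,-1)[1]; rows((place(NE,np.array([[.04,-.0635,.038]]))[0],R),6)
```

```text
[ 0.0394547  -0.08975158  0.03790524] [ 0.56515165 -0.07752345 -0.07374953] 0.0005277442084880634
6 rows of [-0.078 -0.002  0.077] [-0.001 -0.    -0.002]  total deg [-0. -0. -0.] mm [-18.6  -0.5  18.5]
```

Call:
jog_arm:
  motion: [-0.078, 0, 0.078, 0, 0, 0, 1, -0.078, 0, 0.078, 0, 0, 0, 1, -0.078, 0, 0.078, 0, 0, 0, 1, -0.078, 0, 0.078, 0, 0, 0, 1, -0.06, 0, 0.06, 0, 0, 0, 1, -0.06, 0, 0.06, 0, 0, 0, 1, 0, 0, 0, 0, 0, 0, 1, 0, 0, 0, 0, 0, 0, 1]

```text
time: 27.95
position: [0.5265, 0.1976, 0.0379]
tool_rot: [0.583, 0.716, -0.242, 0.297]
ft_force: [-0.4, -0.0, -0.1]
grip_width: 0.0004
grip_force: 0.0
```

Run:
```python
from h import *
o=robot.get_obs();Rn=Ro.from_euler('z',-NE[2]);print(Rn.apply(o["position"]-[NE[0],NE[1],0]),Rn.apply(o["ft_force"]))
```

```text
[ 0.03986125 -0.06521442  0.03787579] [ 0.38941402 -0.0609243  -0.0698333 ]
```

Call:
jog_arm:
  motion: [-0.04, 0, 0.04, 0, 0, 0, 1, -0.04, 0, 0.04, 0, 0, 0, 1, 0, 0, 0, 0, 0, 0, 1, 0, 0, 0, 0, 0, 0, 1]

```text
time: 28.45
position: [0.5275, 0.1949, 0.0377]
tool_rot: [0.584, 0.717, -0.24, 0.296]
ft_force: [-3.5, 6.1, 1.8]
grip_width: 0.0005
grip_force: 3.5
```

Run:
```python
from h import *
o=robot.get_obs();Rn=Ro.from_euler('z',-NE[2]);print(Rn.apply(o["position"]-[NE[0],NE[1],0]),Rn.apply(o["ft_force"]))
```

```text
[ 0.03941516 -0.06244958  0.03767776] [ 2.1943305  -6.67782992  1.77737296]
```

The push met the stop at y = -62.4 mm, as predicted, with a reaction of 6.7 N. I'll back off and verify.

Call:
jog_arm:
  motion: [0.1, 0, -0.2, 0, 0, 0, 1, 0.1, 0, -0.4, 0, 0, 0, 1, 0, 0, -0.6, 0, 0, 0, 1, 0, 0, -0.6, 0, 0, 0, 1, 0, 0, -0.6, 0, 0, 0, 1, 0, 0, -0.6, 0, 0, 0, 1, 0, 0, -0.6, 0, 0, 0, 1, 0, 0, 0, 0, 0, 0, 1, 0, 0, 0, 0, 0, 0, 1]

```text
time: 29.58
position: [0.5054, 0.2982, 0.1338]
tool_rot: [0.583, 0.716, -0.242, 0.297]
ft_force: [-0.1, 0.3, -0.5]
grip_width: 0.0004
grip_force: 0.0
```

Run:
```python
from h import *
a=robot.camera('top')[140:260,220:340]; b=robot.camera('scene')[160:265,215:335]
cv2.imwrite('pics/z2.png',np.hstack([cv2.resize(a,(400,400),interpolation=2),cv2.resize(b,(400,400),interpolation=2)]))
```

```text
(no output)
```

View pics/z2.png

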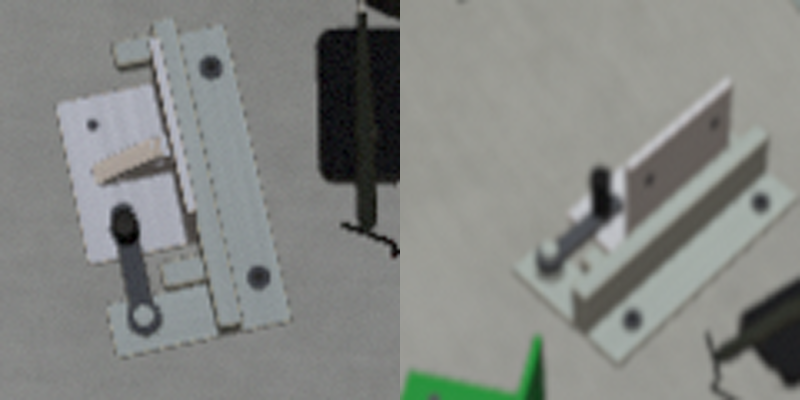

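The knob now sits at (124,222), matching the closed prediction of (124,224). The bracket's top edge, (157,38) to (194,210), is flush with the fence. I'm handing the job in.

```bash
python3 -c "
from rig import robot
print(robot.hand_in())"
```

```text
the job is handed in; nothing more can be done
None
```

I handed the job in at about 30 s: by the last pictures the bracket stands on its short leg flush in the nest, the hold-down is closed to its stop and the robot is clear; the hand-in returned no verdict.

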